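# Close the microscope objective case

### The arm

A 6-joint arm with a two-finger parallel gripper is mounted at the origin on the work surface. World frame = base frame: x ahead of the robot, y to its left, z up, the work surface at z = 0. Lengths are in m, angles in degrees, forces in N, time in s.
With the tool pointing down it reaches from about 0.35 to 0.875 m from the base axis. Payload 4.2 kg.
Tool frame: the origin (TCP) lies midway between the tips of the shut fingers; the grasp point (between the pads) lies 19 mm behind it; z points along the fingers, y is the line along which they close (so a half turn about z gives the same grasp; the last joint's range is limited). The gripper opens to 87 mm and grips with 3 to 60 N. Pads are 19 mm wide; open, the fingers measure 117 mm over their backs; the gripper's body (75 mm by 190 mm) begins 51 mm behind the grasp point.
Start: joints at [-51.073, 22.042, 0.453, 0, -68.411, -14.817], TCP at [0.255, -0.57, 0.223] pointing down, gripper open.
Joint ranges: [-179.83, 179.83], [-69.29, 118.12], [-61.27, 80.66], [-181.25, 117.63], [-171.15, -9.14], [-177.46, 177.46]. Speed limits (degrees/s): [159.86, 159.86, 180, 180, 180, 180].

### API

Orientations are given as [roll, pitch, yaw] about the fixed x, y, z axes, in that order (R = Rz(yaw) Ry(pitch) Rx(roll)).
In Python, from workcell import env gives the robot as it stands. The module is installed in compiled form; this text tells all that it offers. Calls block until the motion is done:
- env.goto(position, orientation): joint-space move of the TCP to a pose.
- env.move_straight(position, rotation=None, rate=0.15, force_limit=None): straight line of the TCP; rotation=None keeps the orientation; rate is the mean speed in m/s. With force_limit (N) it stops when the force on the tool has changed by that much, and returns True; else False.
- env.set_joints(angles): joint-space move.
- env.gripper_to(opening, grasp_force=None): opening from 0.0 (shut) to 1.0 (fully open); grasp_force is the grip in N (None keeps the last); returns when the fingers have stopped.
- env.dwell(seconds).
- env.inverse_kinematics(position, orientation): joint angles nearest the present ones, or None.
- env.read_state(): the state.
- env.grab_frame(name): name is "scene" or "top"; returns a dict with "image" (420x560x3 uint8, blue, green, red), "fx", "fy", "cx", "cy" (pixels), "position" and "orientation" of the camera in the world. Camera axes: x right, y up, looking along -z (the intrinsics and any distortion apply to the point x, -y, -z); pixel columns grow to the right and rows downward; lengths in m; the calibration is good to about 2 mm. A picture is of the moment at which its call begins. There is no depth.
A pose or a line that the arm cannot do raises env.Unreachable and nothing moves.
- env.close_job(): hands the job in; it is judged then, once.
Trained networks look in a picture, given as the dict that the camera call returned (one of the last four; its "shot" number tells which), for a name from the list of things; names that differ only in an ending like _2 or _b are one class to them, and where a whole thing is asked for, a point or a joint stands for the part that bears it (a point fixed in the world has none). Each returns a list of dicts, best first, with "score" (0 to 1); they miss things now and then, are a little off and sometimes report something else, mostly with a low value. They report only what shows in the picture. A call takes as long as a camera call.
- env.search_frame(picture, thing): "xyz" ([x, y, z] in m, in world coordinates, good to about 4 mm: the middle of the surface that is visible of it).
- env.trace(picture, thing): "mask" (420x560 bool, what is visible of it).
The state is a dict: "clock": time; "joint_positions": joint angles; "qvel": joint speeds; "joint_torque": joint torques, N m; "position": TCP position; "tool_rot": TCP orientation; "force": force on the tool from outside, world axes, zero at the start; "wrist_torque": the same for the moment, N m; "opening": opening from 0.0 (shut) to 1.0 (fully open); "finger_force": force on a finger pad.
Only numpy, scipy, OpenCV 4.12 (cv2) and the standard library are available. Lean on these libraries where they do the work, as an engineer would, in place of code of your own. Each camera call takes 0.05 s, during which the arm holds its last target. There are 200 camera calls.

### The job

Put the microscope objectives away: with your fingertips push the upright blue retaining flap inside the open case all the way down flat over the objectives, and only then swing the case's grey lid over and push it fully shut. Nothing is to be picked up; leave the bottle, the loose objective and everything else on the bench where it stands, and finish clear of the case.

Things in the scene. Friction and masses are not known exactly. Their poses are not given: they have to be found in the camera images.
- case: grey open case fixed to the bench, 180 mm (its x) x 230 mm (its y) x 65 mm high, walls 6 mm; origin: centre of its underside, z up. The flap is hinged just inside its -y wall, the lid on its +y rim, hinge lines along the case's x. Inside, all below the folded flap's place: foam with four objectives, and a row of glass slides near the +y side
- flap (a joint): angle of the blue flap. 0 = folded flat (a stop; its top face then 59 mm above the bench, 6 mm below the rim), 1.57 = upright, more = leaning out to the case's -y. Starts at 1.45 to 1.75; pushed from its outer (-y) side it folds towards +y and down. Stiff friction hinge: stays where it is left; about 1 N at the free edge moves it
- flap_hinge (a point): middle of the flap's hinge line, in the plane of its underside: in the case's frame at x 0, y -105 mm, z 54 mm
- flap_edge (a point): middle of the flap's free edge, on the face that is on top when folded (outer face when upright), 140 mm from the hinge. The flap is a plate 160 mm along the case's x, 5 mm thick, with an orange patch at this edge
- lid (a joint): angle of the grey lid. 0 = fully shut (a stop; its top face then 75 mm above the bench), 1.57 = upright, more = leaning out to the case's +y. Starts at 1.6 to 1.9; pushed from its outer (+y) side it swings towards -y and down. Stiff friction hinge: stays where it is left, must be pushed all the way; 1 to 4 N at the free edge moves it. A flap left up stops it
- lid_hinge (a point): middle of the lid's hinge line, in the plane of its underside: in the case's frame at x 0, y +115 mm, z 65 mm
- lid_edge (a point): middle of the lid's free edge, on the face that is on top when shut (outer face when open), 230 mm from the hinge. The lid is a flat plate 180 mm along the case's x, 10 mm thick, with a blue lining inside
- oil_bottle: small amber glass bottle with black cap, 34 mm across, 75 mm tall, standing; origin: centre of its underside. Leave it alone
- objective: loose steel microscope objective standing on end, 28 mm across, 48 mm tall; origin: centre of its underside. Leave it alone
- slide_box: closed green slide box, 90 x 35 x 30 mm (long side along its x); origin: centre of its underside. Leave it alone
- petri_dish: closed clear dish, yellow on top, 60 mm across, 15 mm tall; origin: centre of its underside. Leave it alone
- stain_jar: glass jar with white cap, 52 mm across, 70 mm tall; origin: centre of its underside. Leave it alone
- phone: black phone lying flat, 148 x 72 x 9 mm (long side along its x); origin: centre of its underside. Leave it alone
- lens_brush: brush 150 mm long lying along its x; origin: centre of its underside. Leave it alone

How it is judged (in metres and radians):
On the way, in this order (a step that is already met when the one before it is completed fails the run):
1. the flap is folded down flat while the lid still stands open (value of joint flap below 0.05 rad and value of joint lid above 1.2 rad), for 0.2 s.
2. the lid is fully shut over the folded flap (value of joint lid below 0.03 rad and value of joint flap below 0.05 rad), for 0.2 s.
At the end, for the whole second after the job is handed in: the flap is within 0.05 rad of flat and the lid within 0.03 rad of shut, both at rest (all of step 2 and velocity of joint flap between -0.05 and 0.05 rad/s and velocity of joint lid between -0.05 and 0.05 rad/s); the robot touches nothing.
It fails at once if the lid is swung over (below 0.9 rad) while the flap is not folded down (above 0.15 rad) (value of joint lid below 0.9 rad and value of joint flap above 0.15 rad).
It fails at once if the bottle, loose objective or jar is lifted, knocked over or shifted by more than 30 mm (distance of any of oil_bottle, objective, stain_jar from where it was at the start of the episode above 0.03 m or angle between any of oil_bottle, objective, stain_jar's own z axis and vertical above 0.5 rad).
It fails at once if the slide box or dish is lifted, knocked over or shifted by more than 30 mm (distance of any of slide_box, petri_dish from where it was at the start of the episode above 0.03 m or angle between any of slide_box, petri_dish's own z axis and vertical above 0.5 rad).
It fails at once if the phone or brush is lifted, knocked over or shifted by more than 30 mm (distance of any of phone, lens_brush from where it was at the start of the episode above 0.03 m or angle between any of phone, lens_brush's own z axis and vertical above 0.5 rad).
It also fails if it takes over 61 s, if anything falls off the work surface, if the arm or the gripper's body presses on something with over 40 N, if the wrist force passes 120 N, or if a joint passes its speed limit or range.

## Working session

There is one attempt and no reset: what is moved stays moved. The work goes in short steps, each a Python script; the robot and the scene stay as the last script left them, time stands still between calls to the robot, and variables do not carry over. Pictures are saved under pics/ and viewed, at most 10 in all, crops included, and the job is handed in when it is done.

```bash
mkdir -p pics
python3 - <<'E'
from workcell import env
import cv2,numpy as np
a=env.grab_frame("scene");b=env.grab_frame("top")
cv2.imwrite("pics/s0.png",a["image"]);cv2.imwrite("pics/t0.png",b["image"])
for n,p in(("scene",a),("top",b)):
    print(n,[np.round(p[k],3).tolist() for k in("fx","fy","cx","cy","position","orientation")],[k for k in p])
    for t in("case","flap","flap_hinge","flap_edge","lid","lid_hinge","lid_edge","oil_bottle","objective","slide_box","petri_dish","stain_jar","phone","lens_brush"):
        print(t,[(np.round(d["xyz"],3).tolist(),round(d["score"],2)) for d in env.search_frame(p,t)[:2]])
print(env.read_state())
E
```

```text
scene [401.541, 401.541, 279.922, 209.05, [0.924, -0.4, 0.909], [34.861, 0.849, 40.542]] ['image', 'fx', 'fy', 'cx', 'cy', 'position', 'orientation', 'shot']
case []
flap [([0.49, -0.129, 0.145], 0.8)]
flap_hinge [([0.487, -0.129, 0.145], 0.96), ([0.52, 0.07, 0.067], 0.63)]
flap_edge [([0.488, -0.127, 0.145], 0.78)]
lid [([0.537, 0.133, 0.195], 0.63)]
lid_hinge [([0.532, 0.13, 0.194], 0.59)]
lid_edge [([0.536, 0.128, 0.197], 0.9)]
oil_bottle [([0.362, -0.199, 0.044], 0.51), ([0.492, -0.128, 0.147], 0.35)]
objective [([0.49, -0.13, 0.145], 0.56), ([0.376, 0.044, 0.03], 0.4)]
slide_box [([0.375, 0.044, 0.03], 0.62), ([0.361, -0.2, 0.042], 0.23)]
petri_dish [([0.663, 0.183, 0.017], 0.85)]
stain_jar [([0.635, -0.122, 0.07], 0.66)]
phone [([0.498, 0.452, 0.009], 0.72)]
lens_brush [([0.6, -0.428, 0.018], 0.65), ([0.636, -0.123, 0.071], 0.39)]
top [447.804, 447.804, 276.775, 213.024, [0.419, 0.039, 1.388], [5.022, -0.282, -89.419]] ['image', 'fx', 'fy', 'cx', 'cy', 'position', 'orientation', 'shot']
case [([0.506, 0.036, 0.049], 0.78), ([0.52, 0.142, 0.205], 0.71)]
flap [([0.483, -0.115, 0.
[... 596 characters left out ...]
 0.93)]
{'clock': 1.5, 'joint_positions': array([-5.10740406e+01,  2.20413305e+01,  4.52816678e-01,  1.31810762e-03,
       -6.84107455e+01, -1.48165098e+01]), 'qvel': array([ 0.01235055,  0.12027802, -0.06866103, -0.0205819 ,  0.02917983,
        0.02265934]), 'joint_torque': array([-2.12643904e-04, -3.90461826e+01,  1.87623024e+01,  4.22430083e+00,
        1.54928252e-02, -2.04937550e-05]), 'position': array([ 0.25531118, -0.57045866,  0.22255848]), 'tool_rot': array([-1.79998971e+02, -9.95484175e-04, -1.55890065e+02]), 'force': array([-0.05415913, -0.16067004,  0.41717975]), 'wrist_torque': array([-0.01322314,  0.01088561, -0.02031109]), 'finger_force': 0.0, 'opening': 1.0018385304092257}
```

View pics/s0.png

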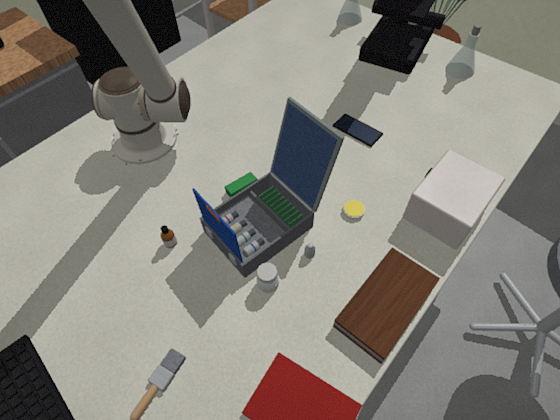

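View pics/t0.png

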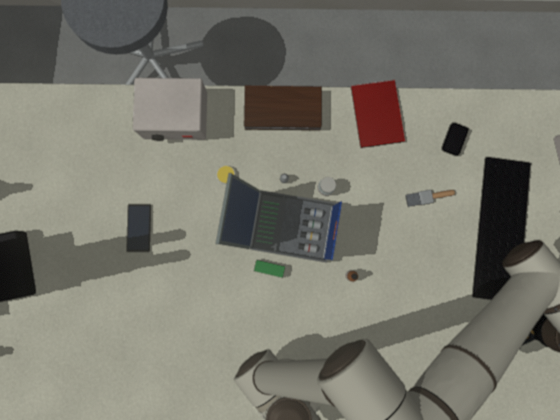

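Scene and top disagree by about 13 mm on everything, so I'll check the calibration and look closely at the case.

```bash
cat > h.py <<'E'
from workcell import env
import cv2,numpy as np
from scipy.spatial.transform import Rotation as R
def RT(p):return R.from_euler('xyz',p["orientation"],degrees=True).as_matrix(),np.array(p["position"])
def proj(p,X):
    M,t=RT(p);c=(np.atleast_2d(X)-t)@M
    return np.c_[p["cx"]+p["fx"]*c[:,0]/-c[:,2],p["cy"]-p["fy"]*c[:,1]/-c[:,2]]
def back(p,uv,z):
    M,t=RT(p);d=M@np.array([(uv[0]-p["cx"])/p["fx"],-(uv[1]-p["cy"])/p["fy"],-1]);return t+d*(z-t[2])/d[2]
def crop(p,name,x,y,w,h,k):cv2.imwrite(name,cv2.resize(p["image"][y:y+h,x:x+w],None,fx=k,fy=k,interpolation=cv2.INTER_CUBIC))
E
python3 - <<'E'
from h import *
a=env.grab_frame("scene");b=env.grab_frame("top")
crop(a,"pics/s1.png",185,90,160,190,3.1);crop(b,"pics/t1.png",205,165,150,110,5)
for t,z in(("phone",.009),("slide_box",.03),("petri_dish",.015),("lens_brush",.015),("oil_bottle",.06),("stain_jar",.07),("objective",.048)):
    for p in(a,b):
        d=env.search_frame(p,t)[:1];m=env.trace(p,t)[:1]
        for q in m:
            ys,xs=np.nonzero(q["mask"]);c=(xs.mean(),ys.mean());print(t,np.round(c,1),back(p,c,z).round(3),d and (d[0]["xyz"].round(3) if hasattr(d[0]["xyz"],'round') else d[0]["xyz"], proj(p,d[0]["xyz"]).round(1)),round(q["score"],2))
E
```

```text
phone [357.1 130.4] [0.496 0.453 0.009] ([0.4971, 0.4547, 0.008], array([[357.5, 130.5]])) 0.82
phone [138.1 227.9] [0.49  0.46  0.009] ([0.4903, 0.4577, 0.0056], array([[139.3, 228. ]])) 0.91
slide_box [239.2 184.2] [0.374 0.048 0.03 ] ([0.3754, 0.0456, 0.0301], array([[239. , 184.9]])) 0.79
slide_box [268.8 268.4] [0.371 0.056 0.03 ] ([0.3711, 0.0564, 0.0288], array([[268.8, 268.4]])) 0.55
petri_dish [352.9 210.4] [0.663 0.188 0.015] ([0.6603, 0.1859, 0.0174], array([[351.8, 209.7]])) 0.55
petri_dish [223.4 173.8] [0.661 0.2   0.015] ([0.6617, 0.2038, 0.0101], array([[222.6, 173.7]])) 0.68
lens_brush [159.  380.6] [ 0.6   -0.432  0.015] ([0.5996, -0.4277, 0.0194], array([[160. , 378.3]])) 0.65
lens_brush [425.8 197.1] [ 0.595 -0.427  0.015] ([0.5954, -0.414, 0.0181], array([[422. , 196.7]])) 0.82
oil_bottle [167.6 237.4] [ 0.373 -0.202  0.06 ] ([0.6624, 0.1876, 0.0179], array([[352.9, 209.7]])) 0.5
stain_jar [266.8 277.6] [ 0.635 -0.128  0.07 ] ([0.6367, -0.1208, 0.0708], array([[269.2, 275.6]])) 0.78
stain_jar [326.1 186.3] [ 0.617 -0.112  0.07 ] ([0.617, -0.1115, 0.0642], array([[325.8, 186.5]])) 0.81
objective [268.3 268.8] [0.371 0.058 0.048] ([0.6452, 0.0126, 0.0353], array([[284.1, 178.3]])) 0.66
```

View pics/s1.png

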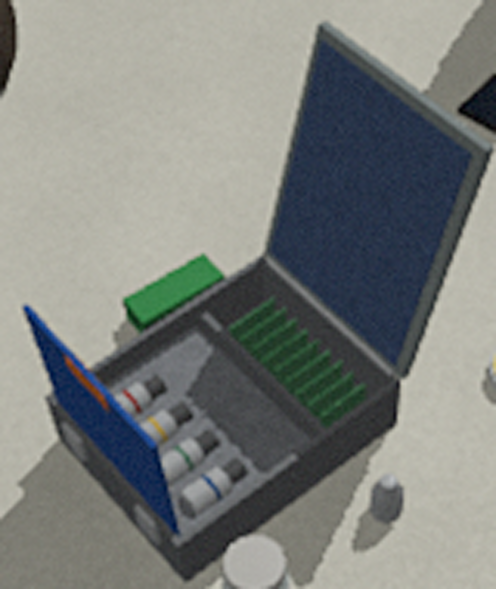

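View pics/t1.png

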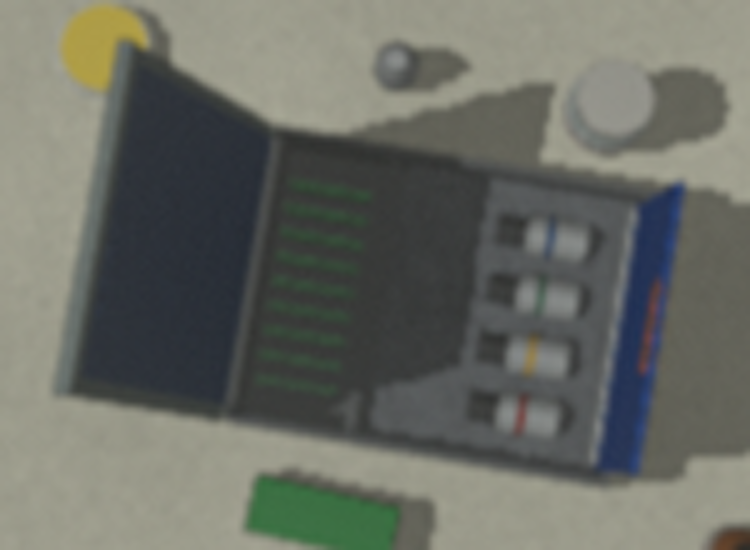

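The case stands at about (0.5, 0.03) with the lid leaning out towards +y and the flap near vertical. The jar is just off its +x/-y corner and the bottle off its -x/-y corner. I'll fit the pose from corner pixels.

```bash
cat > fit.py <<'E'
from h import *
from scipy.optimize import least_squares
def pts(q):
    x,y,w,f,l=q;c,s=np.cos,np.sin
    P=[[.09,.115,.065],[-.09,.115,.065],[.09,-.115,.065],[-.09,-.115,.065],[.09,-.115,0]]
    le=[.115-.23*c(l)+.01*s(l),.065+.23*s(l)+.01*c(l)]
    fe=[-.105+.14*c(f)-.005*s(f),.054+.14*s(f)+.005*c(f)]
    P+=[[.09,*le],[-.09,*le],[.08,*fe],[-.08,*fe]]
    return np.array(P)@R.from_euler('z',w).as_matrix().T+[x,y,0]
N=np.nan
S=np.array([[400,375],[267,258],[183,540],[50,400],[188,578],[490,150],[322,25],[N,N],[27,308]])/3.1+[185,90]
T=np.array([[275,130],[228,415],[650,190],[605,483],[N,N],[122,42],[60,392],[683,183],[637,473]])/5+[205,165]
if __name__=="__main__":
    a=env.grab_frame("scene");b=env.grab_frame("top")
    f=lambda q,p,U:np.nan_to_num(proj(p,pts(q))-U).ravel()
    q0=[.5,.03,-.15,1.57,1.75]
    for n,fun,k in(("scene",lambda q:f(q,a,S),5),("top",lambda q:f(q,b,T),5),("both",lambda q:np.r_[f(q,a,S),f(q,b,T)],5),("both+off",lambda q:np.r_[f(q,a,S),f(np.r_[q[:2]+q[5:],q[2:5]],b,T)],7)):
        r=least_squares(fun,q0+[0]*(k-5),loss='soft_l1');print(n,r.x.round(4),r.cost.round(2));print(fun(r.x).round(1).tolist())
E
python3 fit.py
```

```text
scene [ 0.5024 -0.0104 -0.159   1.6065  1.8056] 6.95
[1.8, 1.6, -0.4, -1.6, -0.1, 1.6, -0.3, -1.7, 0.6, 1.4, 0.3, 0.0, -0.6, -1.2, 0.0, 0.0, -0.5, -0.8]
top [ 0.4983 -0.0138 -0.158   1.6028  1.8305] 3.77
[-0.3, -1.4, -1.3, 1.4, 0.9, -0.5, 0.4, 0.9, 0.0, 0.0, 0.2, -0.6, -0.3, 0.7, 0.1, -0.8, -0.0, 0.3]
both [ 0.5004 -0.0116 -0.1574  1.6155  1.8192] 14.21
[0.9, 1.4, -1.3, -1.8, -0.9, 1.5, -1.2, -1.8, -0.2, 1.2, 0.1, -0.6, -0.7, -1.7, 0.0, 0.0, -1.9, -0.6, -1.0, -2.0, -2.0, 0.7, 0.1, -1.2, -0.4, 0.2, 0.0, 0.0, 0.3, -1.3, -0.2, 0.1, -0.1, -1.5, -0.2, -0.4]Traceback (most recent call last):
  File "fit.py", line 18, in <module>
    r=least_squares(fun,q0+[0]*(k-5),loss='soft_l1');print(n,r.x.round(4),r.cost.round(2));print(fun(r.x).round(1).tolist())
    return func(*args, **kwargs)
    vector_fun = VectorFunction(
        fun_wrapped,
    ...<6 lines>...
        workers=workers
    )
    self._update_fun()
    ~~~~~~~~~~~~~~~~^^
    self.f = self.fun_wrapped(xp_copy(self.x))
             ~~~~~~~~~~~~~~~~^^^^^^^^^^^^^^^^^
    return np.atleast_1d(self.fun(x))
                         ~~~~~~~~^^^
    return self.f(x, *self.args, **self.kwargs)
           ~~~~~~^^^^^^^^^^^^^^^^^^^^^^^^^^^^^^
  File "fit.py", line 17, in <lambda>
    for n,fun,k in(("scene",lambda q:f(q,a,S),5),("top",lambda q:f(q,b,T),5),("both",lambda q:np.r_[f(q,a,S),f(q,b,T)],5),("both+off",lambda q:np.r_[f(q,a,S),f(np.r_[q[:2]+q[5:],q[2:5]],b,T)],7)):
                                                                                                                                                     ~^^^^^^^
  File "fit.py", line 15, in <lambda>
    f=lambda q,p,U:np.nan_to_num(proj(p,pts(q))-U).ravel()
                                        ~~~^^^
  File "fit.py", line 4, in pts
    x,y,w,f,l=q;c,s=np.cos,np.sin
    ^^^^^^^^^
ValueError: too many values to unpack (expected 5)
```

Both views agree on the pose to about 4 mm: case near (0.500, -0.012), yaw -0.158 rad, flap 1.61, lid 1.82. Next I'll check reachability of the push arcs.

```bash
cat > plan.py <<'E'
from h import *
C=np.array([.5004,-.012,0]);W=-.158;RC=R.from_euler('z',W).as_matrix()
def pose(y,z,t,sgn,flip,x=0.):
    """case-frame point; tool z = (0,sgn sin t,-cos t); tool y = flip*case x"""
    zz=np.array([0,sgn*np.sin(t),-np.cos(t)]);yy=np.array([flip,0,0.]);M=RC@np.c_[np.cross(yy,zz),yy,zz]
    return (C+RC@[x,y,z]).tolist(),R.from_matrix(M).as_euler('xyz',degrees=True).tolist()
def flap(f,off=0.,r=.115,fl=1):
    c,s=np.cos(f),np.sin(f);o=.005+off;t=np.deg2rad(15+25*min(f/1.57,1))
    return pose(-.105+r*c-o*s,.054+r*s+o*c,t,1,fl)
def lid(l,off=0.,r=.205,fl=1):
    c,s=np.cos(l),np.sin(l);o=.01+off;t=np.deg2rad(5+50*min(l/1.57,1))
    return pose(.115-r*c+o*s,.065+r*s+o*c,t,-1,fl)
E
python3 - <<'E'
from plan import *
for fl in(1,-1):
    for n,g in(("flap",[(1.7,.06),(1.6,0),(1,0),(.4,0),(0,-.01)]),("lid",[(1.9,.08),(1.8,0),(1.3,0),(.8,0),(.4,0),(0,-.01)])):
        for l,o in g:
            p=(flap if n=="flap" else lid)(l,o,fl=fl);q=env.inverse_kinematics(*p);print(fl,n,l,np.round(p[0],3),None if q is None else np.round(q))
    for p in(pose(-.1,.40,.2,1,fl),pose(.1,.45,.2,-1,fl),pose(.3,.40,.8,-1,fl)):
        q=env.inverse_kinematics(*p);print("via",np.round(p[0],2),None if q is None else np.round(q))
E
```

```text
1 flap 1.7 [ 0.471 -0.194  0.16 ] [ -29.   25.   -2.  -38.  -81. -148.]
1 flap 1.6 [ 0.483 -0.124  0.169] [ -22.   22.   -5.  -40.  -78. -153.]
1 flap 1 [ 0.493 -0.058  0.153] [ -10.   18.  -11.  -34.  -66. -164.]
1 flap 0.4 [ 0.5   -0.013  0.103] [   2.   19.  -18.  -27.  -53. -175.]
1 flap 0 [ 0.502 -0.002  0.049] None
1 lid 1.9 [0.542 0.251 0.23 ] [  52.   41.    6.   25. -105.  115.]
1 lid 1.8 [0.527 0.157 0.262] [  47.   32.   -5.   28. -101.  117.]
1 lid 1.3 [0.511 0.057 0.265] [ 40.  23. -16.  28. -90. 121.]
1 lid 0.8 [ 0.497 -0.032  0.219] [ 29.  15. -25.  25. -71. 129.]
1 lid 0.4 [ 0.489 -0.081  0.154] [ 19.  15. -30.  19. -55. 140.]
1 lid 0 [ 0.486 -0.101  0.065] [ 10.  20. -32.   7. -40. 155.]
via [ 0.48 -0.11  0.4 ] [ -2.   6.   7. -11. -90. 173.]
via [0.52 0.09 0.45] [ 32.  10.  12.   9. -99. 139.]
via [0.55 0.28 0.4 ] [  52.   35.   26.   24. -120.  124.]
-1 flap 1.7 [ 0.471 -0.194  0.16 ] [-29.  25.  -2. -38. -81.  32.]
-1 flap 1.6 [ 0.483 -0.124  0.169] [-22.  22.  -5. -40. -78.  27.]
-1 flap 1 [ 0.493 -0.058  0.153] [-10.  18. -11. -34. -66.  16.]
-1 flap 0.4 [ 0.5   -0.013  0.103] [  2.  19. -18. -27. -53.   5.]
-1 flap 0 [ 0.502 -0.002  0.049] [  8.  22. -22. -21. -43.  -2.]
-1 lid 1.9 [0.542 0.251 0.23 ] [  52.   41.    6.   25. -105.  -65.]
-1 lid 1.8 [0.527 0.157 0.262] [  47.   32.   -5.   28. -101.  -63.]
-1 lid 1.3 [0.511 0.057 0.265] [ 40.  23. -16.  28. -90. -59.]
-1 lid 0.8 [ 0.497 -0.032  0.219] [ 29.  15. -25.  25. -71. -51.]
-1 lid 0.4 [ 0.489 -0.081  0.154] [ 19.  15. -30.  19. -55. -40.]
-1 lid 0 [ 0.486 -0.101  0.065] [ 10.  20. -32.   7. -40. -25.]
via [ 0.48 -0.11  0.4 ] [ -2.   6.   7. -11. -90.  -7.]
via [0.52 0.09 0.45] [ 32.  10.  12.   9. -99. -41.]
via [0.55 0.28 0.4 ] [  52.   35.   26.   24. -120.  -56.]
```

Run:
```python
from plan import *
env.gripper_to(0.0)
env.goto(*pose(-.25,.22,np.deg2rad(40),1,-1))
env.goto(*flap(1.7,.06,fl=-1))
F0=env.read_state()["force"]
for f in(1.55,1.3,1.0,.7,.45,.22,.08):
    h=env.move_straight(*flap(f,0,fl=-1),rate=.12,force_limit=25);s=env.read_state();print(f,h,np.round(s["position"],3),np.round(s["force"]-F0,1))
    if h:break
else:
    h=env.move_straight(*flap(0,-.012,fl=-1),rate=.04,force_limit=12);s=env.read_state();print("end",h,np.round(s["position"],3),np.round(s["force"]-F0,1))
print(s["clock"]);a=env.grab_frame("scene");crop(a,"pics/s2.png",125,60,260,220,3)
```

```text
1.55 False [ 0.484 -0.119  0.169] [-0.6 -0.2  0.2]
1.3 False [ 0.488 -0.09   0.166] [-1.2 -0.6 -0.2]
1.0 False [ 0.493 -0.059  0.153] [-1.1  0.1 -0.5]
0.7 False [ 0.497 -0.033  0.132] [-0.4 -0.2  0.2]
0.45 False [ 0.5   -0.016  0.109] [-0.1 -0.   0.7]
0.22 False [ 0.501 -0.006  0.084] [ 0.2  0.2 -0.6]
0.08 False [ 0.502 -0.003  0.069] [0.  0.5 0.1]
end True [ 0.503 -0.003  0.061] [-3.7 -1.1  9.1]
9.875
```

View pics/s2.png

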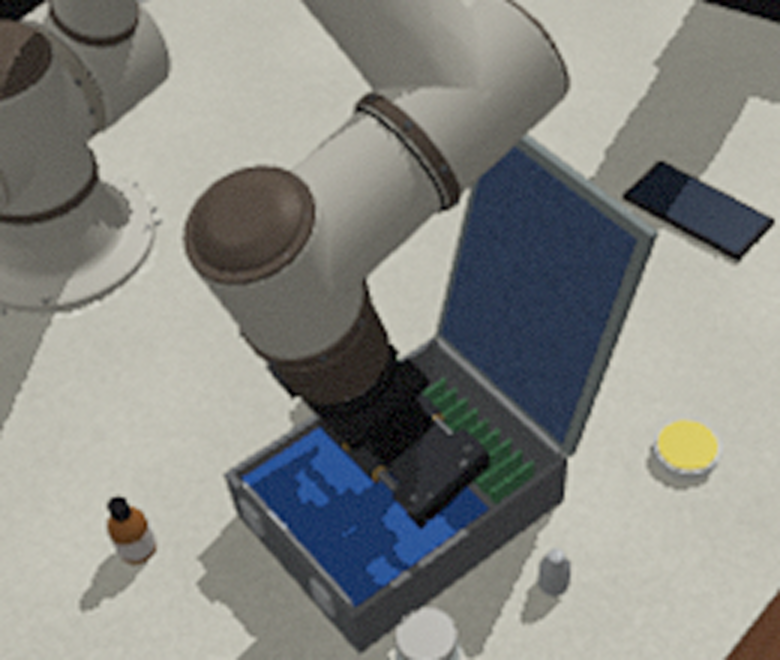

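The flap lies flat with the tip at its stop (9 N), and the lid has not moved. I'll retreat over the top to the lid's outer side and look again.

Run:
```python
from plan import *
env.dwell(.3)
env.move_straight(*pose(-.04,.2,.3,1,-1),rate=.15)
env.goto(*pose(-.06,.42,.2,1,-1))
env.goto(*pose(.1,.47,.2,-1,-1))
env.goto(*pose(.34,.42,.8,-1,-1))
env.goto(*lid(1.9,.10,fl=-1))
s=env.read_state();print(s["clock"],s["position"])
a=env.grab_frame("scene");crop(a,"pics/s3.png",125,60,260,220,3)
```

```text
14.8167 [0.54650501 0.26967618 0.22629453]
```

View pics/s3.png

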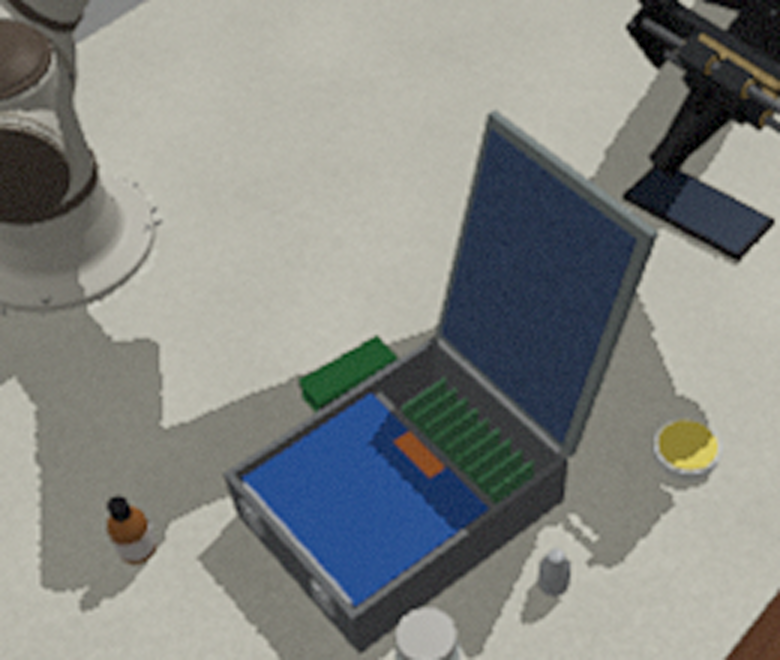

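The flap stays flat (blue panel with its orange patch at (418,455) in the crop), the lid is unchanged, and the gripper is behind it. Now for the lid.

Run:
```python
from plan import *
F0=env.read_state()["force"]
for l in(1.75,1.5,1.25,1.0,.75,.5,.3,.12):
    h=env.move_straight(*lid(l,0,fl=-1),rate=.12,force_limit=30);s=env.read_state();print(l,h,np.round(s["position"],3),np.round(s["force"]-F0,1))
    if h:break
else:
    h=env.move_straight(*lid(0,-.012,fl=-1),rate=.04,force_limit=18);s=env.read_state();print("end",h,np.round(s["position"],3),np.round(s["force"]-F0,1))
    env.dwell(.4)
    env.move_straight(*pose(-.09,.2,.1,-1,-1),rate=.1)
    env.goto(*pose(-.2,.4,.1,1,-1)); env.set_joints([-51,22,.5,0,-68.4,-14.8])
print(env.read_state()["clock"]);a=env.grab_frame("scene");crop(a,"pics/s4.png",125,60,260,220,3)
```

```text
1.75 False [0.526 0.148 0.265] [-0.1 -1.8  0.3]
1.5 False [0.518 0.097 0.27 ] [ 0.5 -0.6  0.2]
1.25 False [0.51  0.047 0.263] [-0.3 -1.7  0.1]
1.0 False [0.503 0.001 0.243] [-0.1 -1.5  0.4]
0.75 False [ 0.496 -0.039  0.212] [-0.5 -1.3  0.1]
0.5 False [ 0.492 -0.071  0.172] [-0.4 -1.   0.4]
0.3 False [ 0.489 -0.089  0.136] [-0.2 -1.9 -0.4]
0.12 False [ 0.487 -0.098  0.1  ] [ 0.6 -1.   0.4]
end True [ 0.487 -0.1    0.077] [-3.1  1.5  7.8]
24.9333
```

View pics/s4.png

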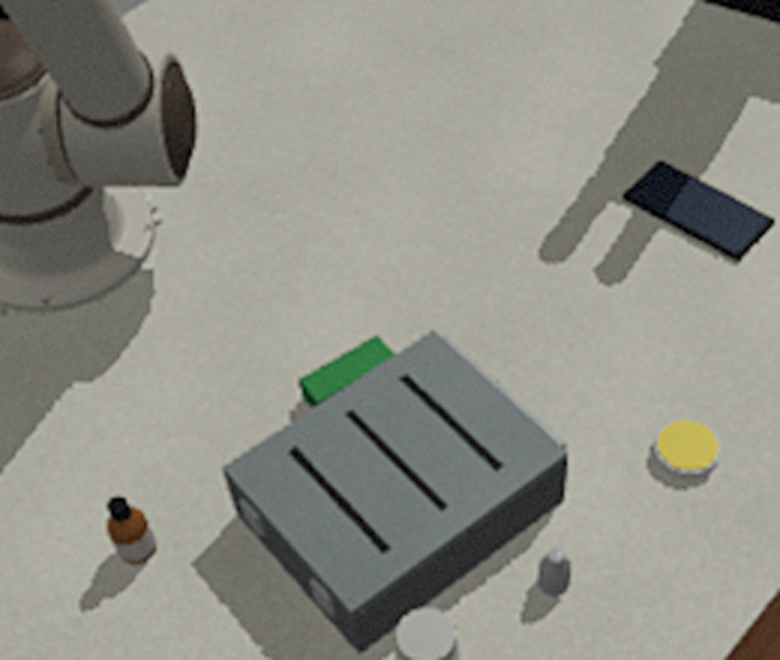

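The lid looks shut and everything else is in place. There is time to spare, so I'll press once more to confirm the stop, then hand in.

Run:
```python
from plan import *
env.goto(*pose(-.2,.4,.1,1,-1)); env.goto(*pose(-.1,.14,0,1,-1))
h=env.move_straight(*pose(-.1,.066,0,1,-1),rate=.03,force_limit=22);s=env.read_state();print(h,s["position"],s["force"])
env.dwell(.4);print(env.read_state()["position"])
env.move_straight(*pose(-.1,.2,0,1,-1),rate=.1)
env.goto(*pose(-.2,.4,.1,1,-1)); env.set_joints([-51,22,.5,0,-68.4,-14.8]);env.dwell(.5)
print(h,env.read_state()["clock"])
if h and s["position"][2]<.079: print(env.close_job())
```

```text
True [ 0.48468756 -0.11078779  0.07589282] [-1.69209692  1.28744911  5.58708685]
[ 0.48470342 -0.11078284  0.07587849]
True 34.5
the job is handed in; nothing more can be done
None
```

The job is handed in, though its verdict was not shown: the flap was folded flat, then the lid pushed shut over it (fingertip stopped at 75.9 mm against 75 mm nominal), nothing in view had moved, and the arm finished clear at 34.5 s.

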